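Shift the spindle gearbox into the blue gear

ROBOT

A 6-joint arm with a two-finger parallel gripper is mounted at the origin on a cart in front of the work surface, level with it; the furniture and walls round the work are solid. World frame = base frame: x ahead of the robot, y to its left, z up, the work surface at z = 0. Lengths are in mm, angles in rad, forces in N, time in s.
With the tool pointing down it reaches from about 375 to 825 mm from the base axis. Payload 5.5 kg.
Tool frame: the origin (TCP) lies between the finger pads; the fingertips stand 11 mm ahead of it and the grasp point (between the pads) lies 8 mm behind it; z points along the fingers, y is the direction in which the jaws open and shut (so a half turn about z gives the same grasp; the last joint's range is limited). The gripper opens to 85 mm and grips with 20 to 120 N. Pads are 22 mm wide; open, the fingers measure 114 mm over their backs; the gripper's body (76 mm by 85 mm) begins 54 mm behind the grasp point. The pads swing forward as they close: fully open they stand 13 mm farther back than shut.
Start: joints at [1.24, 0.314, -0.047, 1.21, 0, 1.571], TCP at [194.876, 567.466, 242.299] pointing down, gripper open.
Joint ranges: [-2.67, 2.67], [-0.69, 1.73], [-1.03, 1.25], [-2.08, 2.16], [-1.42, 1.45], [-3.14, 3.14]. Speed limits (rad/s): [2.39, 2.39, 3.01, 3.14, 3.14, 3.14].

INTERFACE

Orientations are given as a unit quaternion [w, x, y, z].
In Python, from rig import robot, cams gives the robot as it stands. The module is installed in compiled form; this text tells all that it offers. Calls block until the motion is done:
- robot.goto(position, orientation): joint-space move of the TCP to a pose.
- robot.move_l(position, rotation=None, max_speed=150): straight line of the TCP; rotation=None keeps the orientation; max_speed is the mean speed in mm/s.
- robot.set_joints(angles): joint-space move.
- robot.grip(opening, force=None): opening from 0.0 (shut) to 1.0 (fully open); force is the grip in N (None keeps the last); returns when the fingers have stopped.
- robot.wait(seconds).
- robot.solve_ik(position, orientation): joint angles nearest the present ones, or None.
- cams.read_camera(name): name is "side" or "top"; returns a dict with "image" (480x640x3 uint8, red, green, blue), "depth" (480x640 float32, mm along the optical axis (not along the pixel's ray), 0 where there is no reading), "fx", "fy", "cx", "cy" (pixels), "D" ([k1, k2, p1, p2, k3] as OpenCV has them; the pictures are not rectified), "R" (3x3) and "t" (3): a world point X has camera coordinates R X + t. Camera axes: x right, y down, z forward; pixel columns grow to the right and rows downward; lengths in mm; the calibration is good to about 2 mm. A picture is of the moment at which its call begins.
A pose or a line that the arm cannot do raises robot.MotionError and nothing moves.
- robot.hand_in(): hands the job in, once; it reports no verdict.
Readings, each from a call of its own:
- robot.get_time_s(): time.
- robot.get_q(): joint angles.
- robot.get_dq(): joint speeds.
- robot.get_joint_efforts(): joint torques, N m.
- robot.get_position(): TCP position.
- robot.get_ee_rot(): TCP orientation.
- robot.get_contact_force(): force on the tool from outside, world axes, zero at the start.
- robot.get_wrist_torque(): the same for the moment, N m.
- robot.get_opening(): opening from 0.0 (shut) to 1.0 (fully open).
Only numpy, scipy, OpenCV 4.12 (cv2) and the standard library are available. Lean on these libraries where they do the work, as an engineer would, in place of code of your own. Each camera call takes 0.05 s, during which the arm holds its last target. There are 200 camera calls.

TASK

The gear lever of the green buffing-spindle gearbox stands in its park slot, the one slot without a coloured button. Push the lever with your fingertips through the gate and fully home into the slot marked by the blue button, without putting it into any other coloured slot on the way and without forcing it hard against the gate. Nothing is to be picked up: leave the loupe, the tweezers and the little clear box where they lie, and end clear of the lever.

Things in the scene. Friction and masses are not known exactly. Their poses are not given: they have to be found in the camera images.
- gearbox: green gearbox fixed to the bench, 128 x 138 mm, 90 mm high; grey motor behind it (to x = +0.13, 75 mm high), short spindle on its left (to y = +0.11, 70 mm high). Origin on the bench under the gate's centre; x points away from the robot (turned up to 0.45 rad either way), y left, z up. The lever pivots at this origin like a joystick and comes up through the gate plate (top at 90 mm)
- gate_centre (a point): centre of the gate, top of the plate. Gearbox frame, mm: cross passage x -8 to 8, y -38 to 38. Slots along x, 16 wide: on the lines y = 30 and y = 0 one away from the robot (to x = 26) and one towards it (to x = -26); on y = -30 only the park slot, towards the robot (to x = -26). Lands between slots are 14 wide with round noses. Lever rod 9 thick
- park_end (a point): where the lever rod crosses the gate plate when it is at the closed end of the park slot (-21.5, -30, 90 mm in the gearbox frame); the slot has no coloured button
- lever_side (a joint): sideways tilt a of the lever (rad): 0 upright, positive to the gearbox's left (+y). Rod at the plate: y = 90 mm x tan(a); slot lines at about +0.32, 0 and -0.32 (park). About 1.5 N at the knob moves it; no spring or detent: it stays where it is left
- lever_fore (a joint): fore-and-aft tilt b of the lever (rad): 0 in the cross passage, positive away from the robot (+x of the gearbox); the slots end at about +0.23 and -0.23, the cross passage allows only about 0.03 either way. About 1.5 N at the knob moves it; it stays where it is left. The rod points along (sin b, cos b sin a, cos b cos a) in the gearbox frame
- lever_knob (a point): centre of the black ball-shaped knob on the lever, 32 mm across, 165 mm along the lever from its pivot; the thing to push. Slot ends and walls are hard stops. It moves about 55 mm from slot line to slot line and 38 mm from the cross passage to a slot's end
- lever_at_gate (a point): point on the lever's centre line 90 mm from the pivot, about where it passes the gate plate
- dot_blue: flat blue button, 15 mm across, 2 mm high, on the gate plate 12 mm beyond the closed end of one slot (at x = +38 or -38, y = +30 or 0 mm in the gearbox frame); origin: centre of its underside. The four colours change places from run to run. With the lever fully home in its slot, lever_at_gate is 15 to 17 mm from it horizontally; from any other slot it stays farther off
- dot_yellow: flat yellow button, 15 mm across, 2 mm high, on the gate plate 12 mm beyond the closed end of one slot (at x = +38 or -38, y = +30 or 0 mm in the gearbox frame); origin: centre of its underside. The four colours change places from run to run. With the lever fully home in its slot, lever_at_gate is 15 to 17 mm from it horizontally; from any other slot it stays farther off
- dot_red: flat red button, 15 mm across, 2 mm high, on the gate plate 12 mm beyond the closed end of one slot (at x = +38 or -38, y = +30 or 0 mm in the gearbox frame); origin: centre of its underside. The four colours change places from run to run. With the lever fully home in its slot, lever_at_gate is 15 to 17 mm from it horizontally; from any other slot it stays farther off
- dot_green: flat green button, 15 mm across, 2 mm high, on the gate plate 12 mm beyond the closed end of one slot (at x = +38 or -38, y = +30 or 0 mm in the gearbox frame); origin: centre of its underside. The four colours change places from run to run. With the lever fully home in its slot, lever_at_gate is 15 to 17 mm from it horizontally; from any other slot it stays farther off
- loupe: small black loupe with a steel cover, 25 x 50 x 21 mm, loose on the bench in front of the gearbox; origin: centre of its underside. Leave it alone
- tweezers: steel tweezers 124 mm long, 9 mm high, loose on the bench in front of the gearbox; origin: centre of the underside. Leave them alone
- foil_box: open clear plastic box with yellow foil, 50 x 56 x 36 mm, loose on the bench to the left of the gearbox; origin: centre of its underside. Leave it alone

How it is judged:
By the outcome, as a careful person would: the job done as asked, in the order asked, and still so for the second after the job is handed in, with the robot touching nothing.
It also fails if it takes over 51 s, if anything falls off the work surface, if the arm or the gripper's body presses on something with over 40 N, if the wrist force passes 120 N, or if a joint passes its speed limit or range.

## Working session

There is one attempt and no reset: what is moved stays moved. The work goes in short steps, each a Python script; the robot and the scene stay as the last script left them, time stands still between calls to the robot, and variables do not carry over. Pictures are saved under pics/ and viewed, about 8 in all and at most 12, crops included, and the job is handed in when it is done.

```bash
mkdir -p pics
python3 - <<'E'
from rig import robot, cams
import cv2,numpy as np
for n in("top","side"):
    c=cams.read_camera(n); np.savez(f"pics/{n}0.npz",**c)
    cv2.imwrite(f"pics/{n}0.png",c["image"][:,:,::-1])
    R=np.array(c["R"]);print(n,c["fx"],c["cx"],c["cy"],c["D"],-R.T@c["t"],R.round(2).tolist())
print(robot.get_time_s(),robot.get_ee_rot())
E
```

```text
top 570.821989655202 309.30670202513704 234.4362968347721 [0.01478557 0.         0.         0.         0.        ] [ 319.8346966  -135.33222196  952.81777532] [[-0.0, -1.0, -0.0], [-0.99, 0.0, -0.14], [0.14, 0.0, -0.99]]
side 610.1519668915772 310.4890989000539 246.0654953281158 [-0.21508636  0.          0.          0.          0.        ] [  -9.74485495 -837.05112579  698.68859782] [[0.83, -0.56, -0.01], [-0.32, -0.46, -0.83], [0.46, 0.69, -0.56]]
0.1 [-1.30846090e-04  1.64634594e-01  9.86354305e-01 -7.86471489e-04]
```

View pics/top0.png

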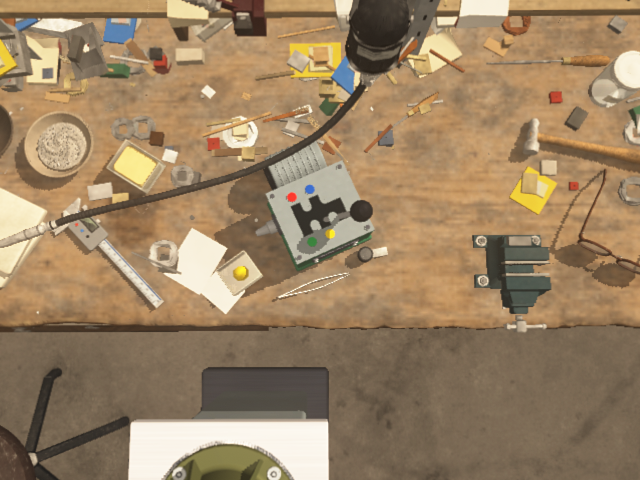

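View pics/side0.png

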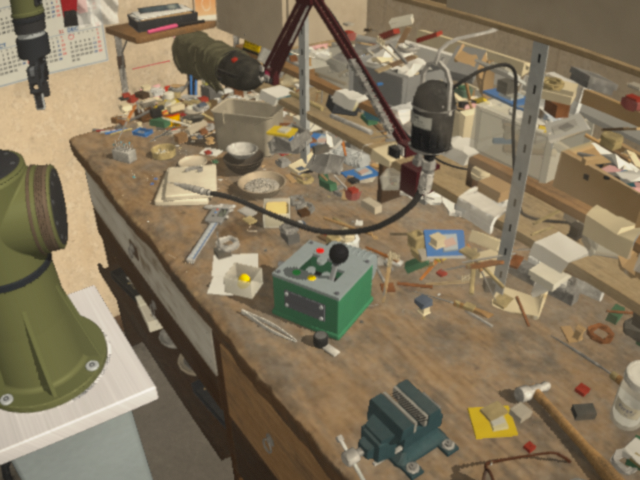

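The top view shows the buttons: red (291,197), blue (309,189), green (311,241) and yellow (330,234). Blue is therefore the middle line, away from the robot. The knob is at (361,211), in park. Next I localise the gearbox.

```bash
cat > h.py <<'E'
import numpy as np,cv2
def ray(c,uv):
    K=np.array([[c["fx"],0,c["cx"]],[0,c["fy"],c["cy"]],[0,0,1.]])
    p=cv2.undistortPoints(np.array([[uv]],float),K,np.array(c["D"],float))[0,0]
    R=np.array(c["R"]);return -R.T@c["t"],R.T@np.array([p[0],p[1],1])
def onplane(c,uv,z):
    o,d=ray(c,uv);return o+d*(z-o[2])/d[2]
def blob(mask,near,r):
    yy,xx=np.mgrid[:480,:640]
    m=(mask&((xx-near[0])**2+(yy-near[1])**2<r*r))
    n,l,s,ce=cv2.connectedComponentsWithStats(m.astype(np.uint8))
    i=1+np.argmax(s[1:,4]);return ce[i],s[i]
def tri(c1,u1,c2,u2):
    o1,d1=ray(c1,u1);o2,d2=ray(c2,u2)
    s=np.linalg.lstsq(np.c_[d1,-d2],o2-o1,rcond=None)[0]
    a,b=o1+s[0]*d1,o2+s[1]*d2;return (a+b)/2,np.linalg.norm(a-b)
def knobpix(c,near,r=25):
    im=c["image"].astype(int);return blob(im.max(2)<50,near,r)
E
python3 - <<'E'
from h import *
t=dict(np.load("pics/top0.npz"));s=dict(np.load("pics/side0.npz"))
im=t["image"];hsv=cv2.cvtColor(im,cv2.COLOR_RGB2HSV).astype(int);H,S,V=[hsv[...,i] for i in range(3)]
sat=(S>150)&(V>70)
G={"red":((291,197),(H<8)|(H>172),38,30),"blue":((309,189),(H>95)&(H<125),38,0),"green":((311,241),(H>45)&(H<80),-38,30),"yellow":((330,234),(H>20)&(H<35),-38,0)}
P=[];Q=[]
for k,(n,m,x,y) in G.items():
    ce,st=blob(m&sat,n,9);p=onplane(t,ce,92);print(k,ce,st,p.round(1));P.append(p[:2]);Q.append((x,y))
P=np.array(P);Q=np.array(Q,float)
M=cv2.estimateAffinePartial2D(Q,P)[0]
# rigid
Pc,Qc=P-P.mean(0),Q-Q.mean(0)
th=np.arctan2((Qc[:,0]*Pc[:,1]-Qc[:,1]*Pc[:,0]).sum(),(Qc*Pc).sum())
Rz=np.array([[np.cos(th),-np.sin(th)],[np.sin(th),np.cos(th)]]);o=P.mean(0)-Rz@Q.mean(0)
print("yaw",th,"o",o,"res",(P-(Q@Rz.T+o)).round(1).tolist(),"scale",np.hypot(*M[:,0]))
kt,a=knobpix(t,(361,211));ks,b=knobpix(s,(339,254));print(kt,a,ks,b)
p,e=tri(t,kt,s,ks);print("knob",p,e,"gear frame",Rz.T@(p[:2]-o))
print("expected",165*np.array([np.sin(-.23),np.cos(.23)*np.sin(-.32),np.cos(.23)*np.cos(.32)]))
cam=s
h=cv2.cvtColor(s["image"],cv2.COLOR_RGB2BGR)[200:340,240:400]
cv2.imwrite("pics/crop.png",np.hstack([cv2.resize(h,None,fx=2.4,fy=2.4),]) )
# depth of things above 180mm near the gearbox
yy,xx=np.mgrid[0:480,0:640];R=t["R"]
d=t["depth"];cp=np.stack([(xx-t["cx"])/t["fx"]*d,(yy-t["cy"])/t["fy"]*d,d],-1)-t["t"]
W=cp@R;m=(d>0)&(W[...,2]>185)&(np.hypot(W[...,0]-o[0],W[...,1]-o[1])<300)
for q in W[m][::120]:print(q.round(),end=" ")
E
```

```text
red [291.40909091 196.71212121] [287 193  10   9  66] [ 500.1 -104.4   92. ]
blue [309.32075472 188.64150943] [306 185   8   8  53] [ 512.7 -132.    92. ]Traceback (most recent call last):
  File "<stdin>", line 8, in <module>
  File "h.py", line 12, in blob
    i=1+np.argmax(s[1:,4]);return ce[i],s[i]
        ~~~~~~~~~^^^^^^^^^
    return _wrapfunc(a, 'argmax', axis=axis, out=out, **kwds)
    return bound(*args, **kwds)
ValueError: attempt to get argmax of an empty sequence
```

Green and yellow are shadowed, so I'm loosening the thresholds.

```bash
cat > loc.py <<'E'
from h import *
t=dict(np.load("pics/top0.npz"));s=dict(np.load("pics/side0.npz"))
im=t["image"];hsv=cv2.cvtColor(im,cv2.COLOR_RGB2HSV).astype(int);H,S,V=[hsv[...,i] for i in range(3)]
sat=(S>110)&(V>30)
G={"red":((291,197),(H<8)|(H>172),38,30),"blue":((309,189),(H>95)&(H<125),38,0),"green":((311,241),(H>40)&(H<90),-38,30),"yellow":((330,234),(H>18)&(H<38),-38,0)}
P=[];Q=[]
for k,(n,m,x,y) in G.items():
    ce,st=blob(m&sat,n,8);p=onplane(t,ce,92);print(k,ce,st,p.round(1));P.append(p[:2]);Q.append((x,y))
P=np.array(P);Q=np.array(Q,float)
Pc,Qc=P-P.mean(0),Q-Q.mean(0)
th=np.arctan2((Qc[:,0]*Pc[:,1]-Qc[:,1]*Pc[:,0]).sum(),(Qc*Pc).sum())
Rz=np.array([[np.cos(th),-np.sin(th)],[np.sin(th),np.cos(th)]]);o=P.mean(0)-Rz@Q.mean(0)
print("yaw",th,"o",o,"res",(P-(Q@Rz.T+o)).round(1).tolist())
kt,a=knobpix(t,(361,211));ks,b=knobpix(s,(339,254));print(kt,a,ks,b)
p,e=tri(t,kt,s,ks);print("knob",p,e,"gear frame",Rz.T@(p[:2]-o))
print("expected",165*np.array([np.sin(-.23),np.cos(.23)*np.sin(-.32),np.cos(.23)*np.cos(.32)]))
yy,xx=np.mgrid[0:480,0:640];R=t["R"]
d=t["depth"];cp=np.stack([(xx-t["cx"])/t["fx"]*d,(yy-t["cy"])/t["fy"]*d,d],-1)-t["t"]
W=cp@R;m=(d>0)&(W[...,2]>185)&(np.hypot(W[...,0]-o[0],W[...,1]-o[1])<300)
for q in W[m][::150]:print(q.round().tolist(),end=" ")
E
python3 loc.py
```

```text
red [291.48051948 196.64935065] [287 192  10  10  77] [ 500.2 -104.5   92. ]
blue [309.29508197 188.80327869] [305 185   9   9  61] [ 512.5 -132.    92. ]
green [311.67213115 241.26229508] [308 237   9   9  61] [ 431.  -135.4   92. ]
yellow [329.62025316 233.36708861] [325 229  10  10  79] [ 443.  -162.7   92. ]
yaw 0.4179201302639377 o [ 477.77409317 -147.36683672] res [[-0.1, -0.0], [-0.0, -0.0], [0.1, -0.0], [-0.0, 0.0]]Traceback (most recent call last):
  File "loc.py", line 14, in <module>
    kt,a=knobpix(t,(361,211));ks,b=knobpix(s,(339,254));print(kt,a,ks,b)
         ~~~~~~~^^^^^^^^^^^^^
  File "h.py", line 18, in knobpix
    im=c["image"].astype(int);return blob(im.max(2)<50,near,r)
                                     ~~~~^^^^^^^^^^^^^^^^^^^^^
  File "h.py", line 12, in blob
    i=1+np.argmax(s[1:,4]);return ce[i],s[i]
        ~~~~~~~~~^^^^^^^^^
    return _wrapfunc(a, 'argmax', axis=axis, out=out, **kwds)
    return bound(*args, **kwds)
ValueError: attempt to get argmax of an empty sequence
```

```bash
sed -i 's/im.max(2)<50/im.max(2)<70/' h.py
python3 - <<'E'
import numpy as np
for n,(u,v) in(("top",(361,211)),("side",(339,254))):
    im=np.load(f"pics/{n}0.npz")["image"].max(2); print(im[v,u-20:u+21:2],im[v-20:v+21:2,u])
E
python3 loc.py | tail -n +6
```

```text
[ 56  59  76 148 110  51  53  55  56  59  65  64  64  63  62  62 165 165
 162 158 150] [169 169 177 189 182  56  60  63  64  65  65  63  55  56  54  75 192 190
 189 190 191]
[142 150 145 147 142  66  36  38  41  42  44  44  47  47  54 137 148 151
 147 150 156] [ 73 167 195 184 133  59  44  47  47  48  44  43  40  39  42  96 143 143
 106  89  80]
[360.45266272 210.74852071] [350 201  22  20 338] [338.11111111 253.71043771] [329 244  19  21 297]
knob [ 465.75117703 -204.41004127  153.78315698] 1.7362532650681493 gear frame [-34.13974611 -47.25415784]
expected [-37.61629138 -50.5366767  152.49937354]
[727.0, 16.0, 260.0] [747.0, -23.0, 222.0] [643.0, -190.0, 398.0] [639.0, -215.0, 402.0] [727.0, 18.0, 248.0] [743.0, -23.0, 216.0] [636.0, -191.0, 400.0] [639.0, -237.0, 393.0] [636.0, -185.0, 393.0] [739.0, -38.0, 209.0] [632.0, -232.0, 395.0] [627.0, -217.0, 399.0] [626.0, -200.0, 398.0] [633.0, -181.0, 381.0] [723.0, -41.0, 212.0] [624.0, -232.0, 391.0] [619.0, -216.0, 397.0] [617.0, -208.0, 395.0] [616.0, -202.0, 393.0] [615.0, -199.0, 391.0] [617.0, -194.0, 383.0] [617.0, -189.0, 379.0] [613.0, -223.0, 383.0] [614.0, -194.0, 374.0] [615.0, -234.0, 366.0] [609.0, -211.0, 372.0] [615.0, -192.0, 354.0] [613.0, -232.0, 352.0] [608.0, -215.0, 356.0] [608.0, -201.0, 348.0] [614.0, -194.0, 328.0] [615.0, -193.0, 317.0] [611.0, -200.0, 319.0] [610.0, -216.0, 313.0] [611.0, -212.0, 299.0] [630.0, -214.0, 234.0] [626.0, -197.0, 203.0]
```

```bash
cat >> h.py <<'E'
TH=0.4179;O=np.array([477.8,-147.4]);C,S_=np.cos(TH),np.sin(TH);RZ=np.array([[C,-S_],[S_,C]])
QT=[0,np.cos(TH/2),np.sin(TH/2),0]
def W(x,y,z):
    p=RZ@np.array([x,y])+O;return [p[0],p[1],z]
def force(robot):
    f=np.array(robot.get_contact_force());return np.r_[RZ.T@f[:2],f[2]]
def push(robot,a,b,z,lim,step=3.,speed=60):
    """straight push from a to b (gear xy) in steps; stop when horizontal force passes lim"""
    a,b=np.array(a,float),np.array(b,float);n=max(1,int(np.ceil(np.linalg.norm(b-a)/step)));log=[]
    f0=force(robot)
    for i in range(1,n+1):
        p=a+(b-a)*i/n;robot.move_l(W(*p,z),max_speed=speed);f=force(robot)-f0
        log.append((p.round(0).tolist(),f.round(1).tolist()))
        if np.hypot(*f[:2])>lim:break
    for l in log:print(*l,end=" | ")
    print("end",i,n,"t",robot.get_time_s());return p
def look(cams,tag,near=None):
    """knob in gear frame from both views, near=(x,y) expected gear position; saves pictures"""
    cs=[cams.read_camera(n) for n in("top","side")];px=[]
    zz=np.sqrt(165**2-near[0]**2-near[1]**2)
    for n,c in zip(("top","side"),cs):
        K=np.array([[c["fx"],0,c["cx"]],[0,c["fy"],c["cy"]],[0,0,1.]])
        u=cv2.projectPoints(np.array([W(*near,zz)]),cv2.Rodrigues(np.array(c["R"]))[0],np.array(c["t"],float),K,np.array(c["D"],float))[0][0,0]
        k,st=knobpix(c,u,22);px.append(k)
        g=onplane(c,k,zz);print(n,"exp",u.round(),"got",k.round(1),st[2:],"gear",(RZ.T@(g[:2]-O)).round(1))
    im=[cv2.resize(c["image"][int(k[1])-60:int(k[1])+60,int(k[0])-60:int(k[0])+60,::-1],None,fx=3.3,fy=3.3,interpolation=2) for c,k in zip(cs,px)]
    cv2.imwrite(f"pics/{tag}.png",np.hstack(im))
    p,e=tri(cs[0],px[0],cs[1],px[1]);print("tri gear",(RZ.T@(p[:2]-O)).round(1),p[2].round(1),"gap",round(e,1))
E
python3 - <<'E'
from h import *
from rig import robot,cams
look(cams,"park",(-37.6,-50.5))
robot.grip(0.0)
robot.goto([420,-60,300],QT);print(robot.get_q(),robot.get_time_s())
robot.goto(W(-88,-51,230),QT)
robot.move_l(W(-88,-51,153),max_speed=120)
print(robot.get_q(),robot.get_position(),force(robot),robot.get_time_s(),robot.get_opening())
p=push(robot,(-88,-51),(-30,-51),153,7)
E
```

```text
top exp [363. 213.] got [360.5 210.8] [ 22  20 339] gear [-33.5 -48.1]
side exp [339. 256.] got [338.1 253.7] [ 19  21 297] gear [-33.2 -45.7]
tri gear [-34.2 -47.2] 153.9 gap 1.7
[-1.40784190e-01 -3.79047754e-02 -3.24786656e-01  1.28402986e+00
  1.81783760e-04  2.58167274e+00] 3.35
[-5.01602891e-01  1.41667815e-01 -4.75550180e-01  9.52401913e-01
  1.21901280e-05  2.22132369e+00] [ 418.71444259 -229.61251638  153.78987338] [-1.27180079  0.06821505  0.18247557] 4.9 0.0014432907995951978
[-85.0, -51.0] [1.2, -0.1, 0.5] | [-82.0, -51.0] [0.7, 1.3, -1.2] | [-79.0, -51.0] [0.8, -0.4, -0.9] | [-76.0, -51.0] [1.5, -0.0, -0.6] | [-74.0, -51.0] [1.7, 0.6, -0.0] | [-71.0, -51.0] [1.0, -0.2, -0.1] | [-68.0, -51.0] [0.4, 0.3, 0.4] | [-65.0, -51.0] [0.3, 0.1, -0.5] | [-62.0, -51.0] [0.9, 0.1, -0.8] | [-59.0, -51.0] [0.4, -0.5, 0.5] | [-56.0, -51.0] [-0.3, 0.3, 1.7] | [-53.0, -51.0] [-0.6, 0.1, 1.0] | [-50.0, -51.0] [-0.2, -0.5, 0.6] | [-47.0, -51.0] [-0.4, -0.3, 1.4] | [-44.0, -51.0] [-0.4, 0.4, 0.7] | [-42.0, -51.0] [-0.1, 0.0, 0.6] | [-39.0, -51.0] [0.3, 0.1, 1.6] | [-36.0, -51.0] [0.4, -0.3, 1.6] | [-33.0, -51.0] [0.2, 0.6, 0.8] | [-30.0, -51.0] [0.1, -0.5, 0.9] | end 20 20 t 9.9
```

Run:
```python
from h import *
from rig import robot,cams
look(cams,"s1",(-5,-51)); print(robot.get_position(),force(robot))
```

```text
Traceback (most recent call last):
  File "h.py", line 42, in look
    k,st=knobpix(c,u,22);px.append(k)
         ~~~~~~~^^^^^^^^
  File "h.py", line 18, in knobpix
    im=c["image"].astype(int);return blob(im.max(2)<70,near,r)
                                     ~~~~^^^^^^^^^^^^^^^^^^^^^
  File "h.py", line 12, in blob
    i=1+np.argmax(s[1:,4]);return ce[i],s[i]
        ~~~~~~~~~^^^^^^^^^
ValueError: attempt to get argmax of an empty sequence
```

```bash
cat >> h.py <<'E'
def snap(cams,tag):
    c=cams.read_camera("side");cv2.imwrite(f"pics/{tag}.png",cv2.resize(c["image"][180:320,250:430,::-1],None,fx=4,fy=4,interpolation=2));return c
def side_knob(c,near,rad=22,thr=70):
    zz=np.sqrt(165**2-near[0]**2-near[1]**2)
    k,st=knobpix(c,tuple(near_px(c,near,zz)),rad);g=onplane(c,k,zz)
    print("side px",k.round(1),st[2:],"gear",(RZ.T@(g[:2]-O)).round(1))
def near_px(c,near,zz):
    K=np.array([[c["fx"],0,c["cx"]],[0,c["fy"],c["cy"]],[0,0,1.]])
    return cv2.projectPoints(np.array([W(*near,zz)]),cv2.Rodrigues(np.array(c["R"]))[0],np.array(c["t"],float),K,np.array(c["D"],float))[0][0,0]
E
python3 - <<'E'
from h import *
from rig import robot,cams
c=snap(cams,"s1");side_knob(c,(-3,-51))
E
```

```text
side px [348.  236.3] [ 38  37 716] gear [ 13.  -37.7]
```

View pics/s1.png

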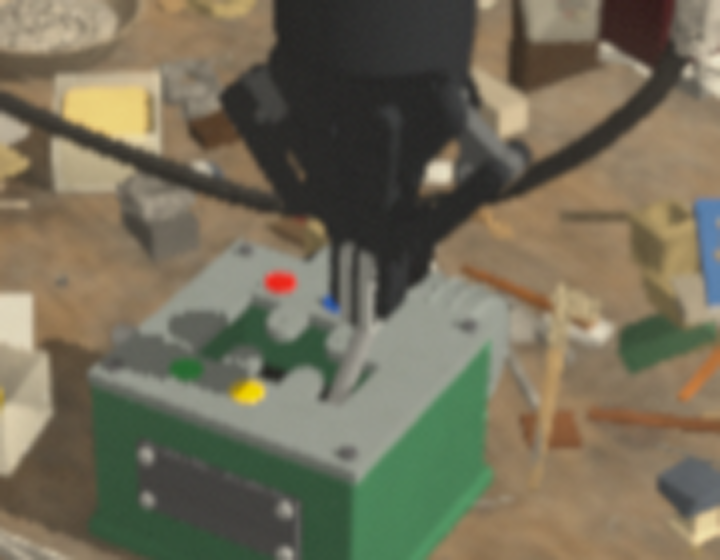

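The rod is still in the park slot, with the knob hidden behind the fingers. I'll back off to measure it.

Run:
```python
from h import *
from rig import robot,cams
robot.move_l(W(-60,-51,153),max_speed=150)
robot.move_l(W(-115,-30,200),max_speed=200)
c=snap(cams,"s1b");side_knob(c,(-3,-51),18)
t=cams.read_camera("top");cv2.imwrite("pics/t1.png",t["image"][120:300,220:450,::-1].repeat(3,0).repeat(3,1));print(robot.get_time_s())
```

```text
side px [348.7 240.1] [ 30  26 390] gear [  3.7 -44.1]
11.025
```

View pics/s1b.png

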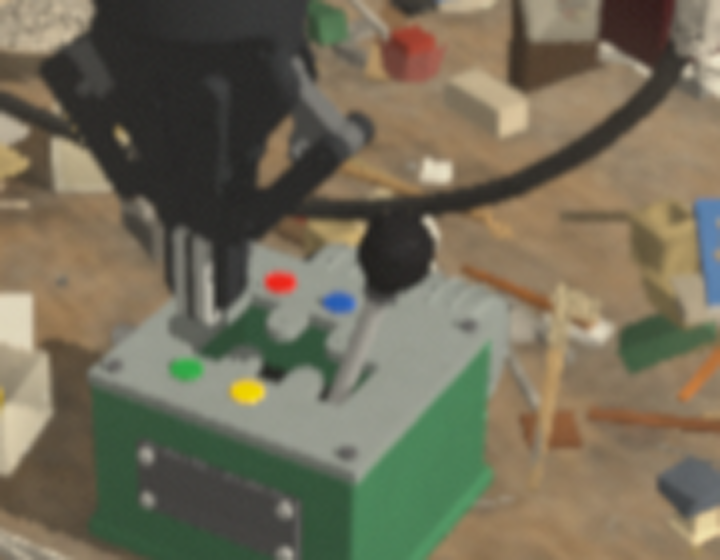

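The knob centre is at crop (396,252), which is about pixel (349,243) in the side image.

Run:
```python
from h import *
s=dict(np.load("pics/side0.npz"))
for px in((349,243),(349,242.5)):print((RZ.T@(onplane(s,px,157)[:2]-O)).round(1))
# rod where it meets plate: crop (341,397)
for q in((341,397),(335,400),(345,395)):print((RZ.T@(onplane(s,(250+q[0]/4,180+q[1]/4),90)[:2]-O)).round(1))
```

```text
[ -3.6 -48.8]
[ -2.3 -48.1]
[-21.2 -34.6]
[-24.3 -33.5]
[-19.1 -35.4]
```

View pics/t1.png

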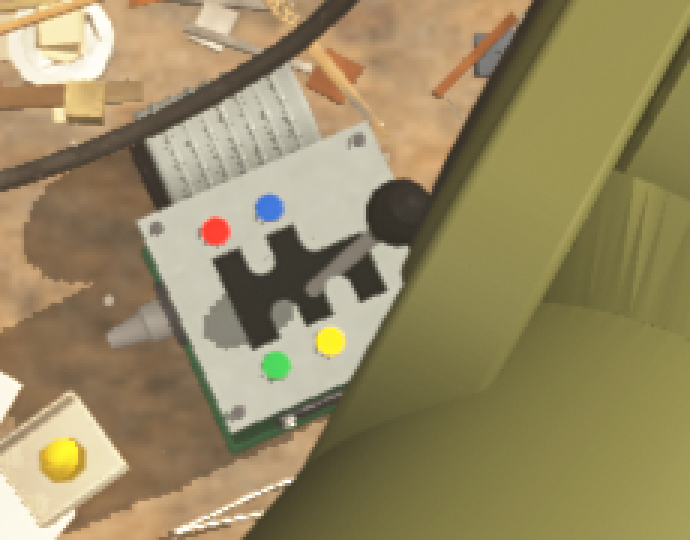

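Run:
```python
from h import *
from rig import robot,cams
robot.move_l(W(-60,-51,153),max_speed=150)
push(robot,(-60,-51),(-27,-51),153,7,step=5,speed=80)
robot.move_l(W(-58,-51,153),max_speed=150)
robot.move_l(W(-58,-95,157),max_speed=150)
robot.move_l(W(0,-95,157),max_speed=150)
push(robot,(0,-95),(0,-37),157,7,step=4,speed=80)
robot.move_l(W(0,-70,160),max_speed=150)
c=snap(cams,"s2");print(robot.get_time_s())
```

```text
[-55.0, -51.0] [0.5, -0.8, 0.6] | [-51.0, -51.0] [0.5, -1.6, 0.5] | [-46.0, -51.0] [1.8, -0.7, -0.3] | [-41.0, -51.0] [0.7, -0.6, 0.5] | [-36.0, -51.0] [1.2, -0.8, -0.6] | [-32.0, -51.0] [0.4, -0.8, 0.3] | [-27.0, -51.0] [0.4, -0.2, 0.1] | end 7 7 t 13.425
[0.0, -91.0] [0.1, 0.2, 0.8] | [0.0, -87.0] [0.6, 0.0, 1.2] | [0.0, -83.0] [0.1, -0.4, 1.8] | [0.0, -80.0] [0.8, 0.5, 0.6] | [0.0, -76.0] [0.5, -1.1, 1.6] | [0.0, -72.0] [1.0, -1.9, 2.6] | [0.0, -68.0] [1.1, -0.6, 1.9] | [0.0, -64.0] [1.0, -0.6, 2.0] | [0.0, -60.0] [0.7, -0.1, 1.3] | [0.0, -56.0] [0.8, -0.2, 1.5] | [0.0, -52.0] [1.2, -0.7, 1.1] | [0.0, -49.0] [1.2, -1.2, 1.2] | [0.0, -45.0] [-0.3, -0.5, 1.0] | [0.0, -41.0] [0.7, -0.9, 0.6] | [0.0, -37.0] [0.5, 0.1, 1.8] | end 15 15 t 18.5083
18.9333
```

View pics/s2.png

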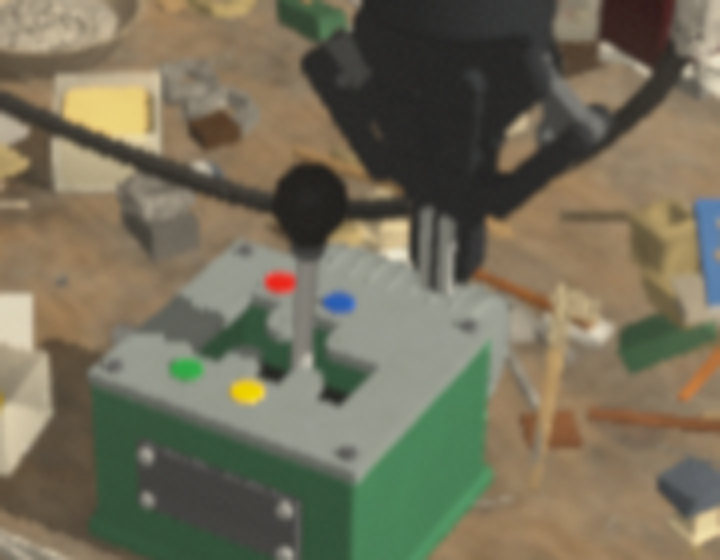

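The lever is in the passage, with the knob at crop (310,205), about pixel (327.5,231).

Run:
```python
from h import *
s=dict(np.load("pics/side0.npz"))
print((RZ.T@(onplane(s,(327.5,231.3),164.5)[:2]-O)).round(1), near_px(s,(0,0),165))
from rig import robot,cams
t=cams.read_camera("top");cv2.imwrite("pics/t2.png",t["image"][120:300,220:450,::-1].repeat(3,0).repeat(3,1))
```

```text
[-1.6 -7.4] [324.12042594 229.31824457]
```

View pics/t2.png

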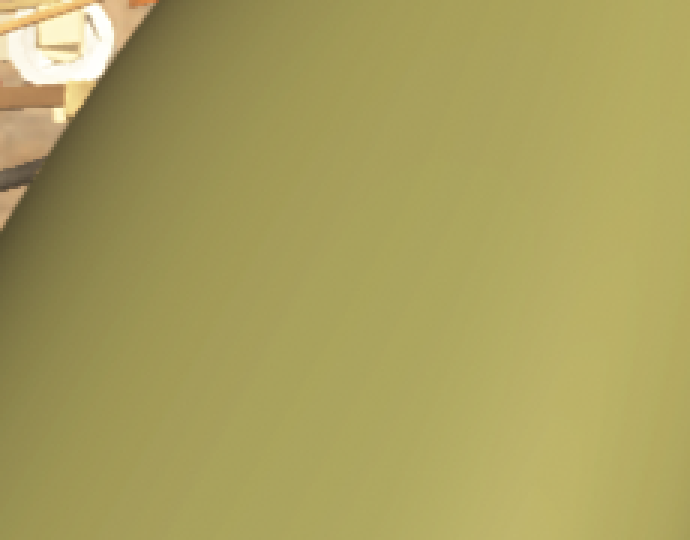

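Run:
```python
from h import *
from rig import robot,cams
push(robot,(0,-46),(0,-30),160,7,step=4,speed=60)
robot.move_l(W(0,-58,160),max_speed=150)
c=snap(cams,"s3");side_knob(c,(0,0),14)
robot.move_l(W(-55,-58,160),max_speed=150)
robot.move_l(W(-55,0,160),max_speed=150)
p=push(robot,(-55,0),(4,0),160,7,step=5,speed=80)
if p[0]>3.9: p=push(robot,(4,0),(13,0),158,6,step=1.5,speed=40)
```

```text
[0.0, -42.0] [0.6, 0.4, 0.3] | [0.0, -38.0] [0.7, -2.0, 0.0] | [0.0, -34.0] [1.7, -1.2, 1.0] | [0.0, -30.0] [1.1, -1.6, 0.8] | end 4 4 t 20.35
side px [323.8 230.2] [ 28  23 341] gear [-2.6 -0.9]
[-50.0, 0.0] [0.7, 1.1, 0.4] | [-45.0, 0.0] [0.3, 1.1, 0.0] | [-40.0, 0.0] [1.3, 1.1, 1.3] | [-35.0, 0.0] [0.4, 1.0, 0.4] | [-30.0, 0.0] [1.0, 0.5, -0.2] | [-26.0, 0.0] [0.4, 1.8, 0.2] | [-21.0, 0.0] [-0.4, 0.8, 0.7] | [-16.0, 0.0] [0.0, 0.7, -0.7] | [-11.0, 0.0] [0.6, 0.9, 0.5] | [-6.0, 0.0] [0.1, 0.7, 0.8] | [-1.0, 0.0] [-0.3, 0.6, -0.2] | [4.0, 0.0] [0.1, 1.0, -0.1] | end 12 12 t 24.7833
[6.0, 0.0] [-0.4, -1.3, -0.1] | [7.0, 0.0] [-1.3, -0.7, 0.4] | [8.0, 0.0] [0.2, -1.1, 0.0] | [10.0, 0.0] [-1.0, -0.8, -0.9] | [12.0, 0.0] [-0.4, -0.1, -1.2] | [13.0, 0.0] [-3.4, -1.1, -1.3] | end 6 6 t 26.2833
```

Run:
```python
from h import *
from rig import robot,cams
p=push(robot,(13,0),(16,0),158,6,step=.75,speed=30)
robot.move_l(W(-30,0,160),max_speed=150)
robot.move_l(W(-30,0,260),max_speed=200)
robot.goto([400,60,300],QT)
look(cams,"s4",(38,0));print(robot.get_time_s(),force(robot))
```

```text
[14.0, 0.0] [-2.1, 0.9, 0.5] | [14.0, 0.0] [-3.8, 1.3, 1.8] | [15.0, 0.0] [-5.6, 0.2, 2.6] | [16.0, 0.0] [-6.9, 1.3, 4.4] | end 4 4 t 27.2833
top exp [309. 178.] got [308.9 176.7] [ 21  23 360] gear [40.2 -0.6]
side exp [336. 221.] got [335.5 224.7] [ 41  23 407] gear [28.5 -5.2]
tri gear [40.9 -0. ] 152.8 gap 3.4
29.4083 [-0.53507812 -0.25388845 -0.42295825]
```

View pics/s4.png

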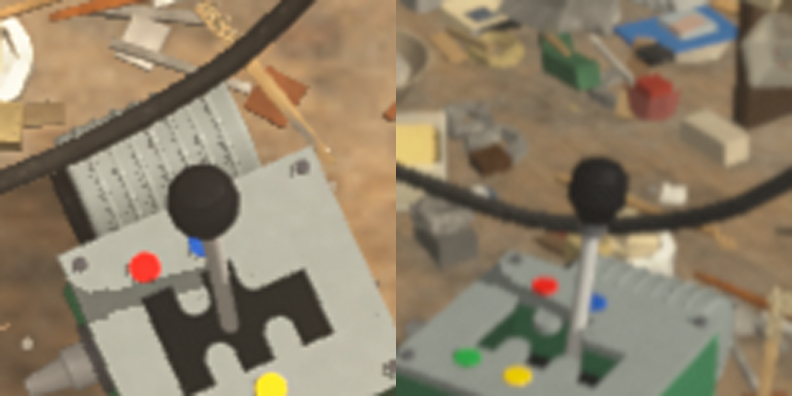

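```bash
python3 -c "
from rig import robot
robot.hand_in()"
```

```text
the job is handed in; nothing more can be done
```

I pushed the lever with closed fingertips out of park, sideways along the cross passage to the middle line, then forward into the blue slot. It appears fully home there, and I handed the job in at about 29 s.

- **End of travel:** contact force rose steadily to about 7 N over the last 3 mm, which fits the hard stop at the slot's end. That was the highest force I recorded.
- **Final position:** the top camera put the knob at gearbox (40, -1) mm, against about (38, 0) expected for fully home.
- **Check that disagreed:** the side camera's automatic reading gave (28, -5) mm. I discounted it because the dark cable behind the knob had merged into the blob. The picture itself shows the rod in the slot beside the blue button.
- **Other slots and objects:** I never pushed the lever towards another coloured slot. I did not go near the loupe, tweezers or clear box. The arm ended well clear, with no contact force.

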